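# Show the trackball to the inspection camera

## Robot

A 6-joint arm with a two-finger parallel gripper is mounted at the origin on the work surface. World frame = base frame: x ahead of the robot, y to its left, z up, the work surface at z = 0. Lengths are in m, angles in degrees, forces in N, time in s.
With the tool pointing down it reaches from about 0.375 to 0.9 m from the base axis. Payload 3.1 kg.
Tool frame: the origin (TCP) lies on the centre line of the jaws, within the pads' length; the fingertips stand 25 mm ahead of it and the grasp point (between the pads) lies 6 mm ahead of it; z points along the fingers, y is the line along which they close (so a half turn about z gives the same grasp; the last joint's range is limited). The gripper opens to 87 mm and grips with 3 to 60 N. Pads are 19 mm wide; open, the fingers measure 117 mm over their backs; the gripper's body (75 mm by 190 mm) begins 51 mm behind the grasp point.
Start: joints at [-83.91, 30.224, 82.088, -0, 67.689, -10.227], TCP at [0.176, -0.6, 0.248] pointing down, gripper open.
Joint ranges: [-176.69, 176.69], [-43.24, 126.21], [12.49, 139.97], [-82, 262], [0, 151.66], [-163.58, 163.58]. Speed limits (degrees/s): [159.86, 159.86, 180, 180, 180, 180].

## Interface

Orientations are given as a 3x3 rotation matrix whose columns are the frame's x, y, z axes.
In Python, from rig import bot, cams, models gives the robot as it stands. The module is installed in compiled form; this text tells all that it offers.
- The arm moves only by the shell command python3 -m handwheel 'ROWS' [OPENING]. ROWS is JSON, a list of rows, each a list of 6 numbers: the shift along the world's x, y, z each as a share of 1 m, from -1 to 1, then the turn, a rotation vector about the world's x, y, z each as a share of 2 rad, from -1 to 1. In form: [[dx, dy, dz, wx, wy, wz], ...]. A call has exactly 8 rows; each row is the pose to reach, as a shift and turn from the pose commanded when the call began; what a row does not reach only later rows make up. A row lasts 1/12 s, in which the tool goes at most 41.7 mm and 7.16 degrees, less where a joint would pass 70% of its speed; a pose out of reach is approached as far as the arm can. A call with a number of a shift or a turn outside -1 to 1 is refused whole. A call with a gripper value outside its range is refused whole. OPENING is the opening, from -1 (shut) to 1 (fully open), so that 0 is half open, set as the call begins (- or left out, the last holds). The fingers move at their own pace and stop on an object; the grip force is fixed at half the most. Time passes only in rows, so rows that repeat a pose let the fingers close, or fill a call up. It gives the time, the measured TCP pose, the force, the opening and the grip force at its end, in the units of the state.
- bot.read_state(): the state, without advancing time (a new reading comes with each control period).
- cams.capture(name): name is "side" or "top"; returns (picture, depth): 420x560x3 uint8, blue, green, red; 420x560 float32, m along the optical axis (not along the pixel's ray), 0 where there is no reading.
- cams.calibration(name): a dict with "mtx" (3x3 intrinsics, pixels), "dist_coeffs" ([k1, k2, p1, p2, k3] as OpenCV has them; the pictures are not rectified), "R" (3x3) and "t" (3): a world point X has camera coordinates R X + t. Camera axes: x right, y down, z forward; pixel columns grow to the right and rows downward; lengths in m; the calibration is good to about 2 mm. A picture is of the moment at which its call begins. calibration takes no time and is no camera call.
- bot.hand_in(): hands the job in; it is judged then, once.
Trained networks look in the newest picture that a camera, given by its name, has taken for a name from the list of things; names that differ only in an ending like _2 or _b are one class to them, and where a whole thing is asked for, a point or a joint stands for the part that bears it (a point fixed in the world has none). Each returns a list of dicts, best first, with "conf" (0 to 1); they miss things now and then, are a little off and sometimes report something else, mostly with a low value. They report only what shows in the picture. A call takes as long as a camera call.
- models.spot_in(query, camera): "position" ([column, row] in pixels, amid what is visible of it).
- models.tip_of(query, camera): "position" ([column, row] in pixels: a listed point, or the origin of a listed thing).
The state is a dict: "time_s": time; "joint_positions": joint angles; "qvel": joint speeds; "tau": joint torques, N m; "position": TCP position; "tcp_rot": TCP orientation; "force": force on the tool from outside, world axes, zero at the start; "moment": the same for the moment, N m; "opening": opening from 0.0 (shut) to 1.0 (fully open); "grasp_force": force on a finger pad.
Only numpy, scipy, OpenCV 4.12 (cv2) and the standard library are available. Lean on these libraries where they do the work, as an engineer would, in place of code of your own. Each camera call takes 0.05 s, during which the arm holds its last target. There are 200 camera calls.

## Task

Switch on the inspection camera by pressing its yellow treadle all the way down to its stop, then let it spring back up. Then pick up the blue tray by its black upright grip and, keeping it level so that the red ball stays in its pocket, carry it to the black camera unit without disturbing the other things on the bench. Finish while holding the tray, still and level in the gripper, with the ball's pocket over the centre of the camera's window and the tray's underside about 10 cm above the glass.

Things in the scene. Friction and masses are not known exactly. Their poses are not given: they have to be found in the camera images.
- treadle (a joint): hinge angle of the yellow treadle plate: 0 = up (sprung, at rest), 0.20 rad = down on its stop. The stop is a limit of the hinge; fully down takes about 8 N at treadle_press, and it springs back by itself when let go.
- treadle_press (a point): the place to press: on the upper face of the yellow treadle plate (145 x 72 x 8 mm, black ribs), on its midline, 28 mm from its free raised edge. Its dark base is 170 x 100 x 14 mm, fixed. x axis: along the plate towards the hinge (115 mm farther), z out of the plate. At rest the point is about 60 mm above the bench; at the stop about 23 mm lower.
- grip (a point): centre of the gripping zone of the tray's black upright grip blade (14 mm thick along the tray's y, 30 mm long along its x, in the middle of the tray, top 75 mm above the tray's underside). The point is 52 mm above the tray's underside, 43 mm above the deck. Grasp from above, fingers closing along this point's y. x: along the tray towards the ball; z: the tray's up.
- pocket (a point): centre of the tray's round ball pocket (38 mm across, rim 6 mm high, clear floor 3 mm thick): 55 mm from the grip along the tray's +x, 20 mm above the tray's underside, which is where the ball's centre is when it rests centrally. Axes as the tray's.
- tray_base (a point): point on the tray's underside straight below the pocket's centre (20 mm below point pocket). Axes as the tray's.
- tray: blue tray with a clear floor, 170 (x) x 80 (y) x 9 mm high, about 0.25 kg, balanced about the grip by a steel disc at the end opposite the ball. Starts standing on the bench. Origin at the centre of its underside, straight below the grip; x towards the ball pocket, z up.
- ball_center (a point): centre of the loose red ball (34 mm across, about 30 g) lying in the tray's pocket; it can roll about 6 mm each way there, and leaves the pocket when the tray is tipped or jerked too much.
- window (a point): centre of the top of the camera's round glass window (blue-grey, 56 mm across, in a white light ring 84 mm across), 44 mm above the bench, on top of the black camera unit; z up.
- camera_unit: black camera unit, 150 x 150 x 40 mm, fixed to the bench; origin at the centre of its underside. The window is in the middle of its top.
- flux_bottle: teal bottle with white cap, 40 mm across, 100 mm high, standing; origin at the centre of its underside; leave alone
- solder_spool: metal spool of solder, 56 mm across, 42 mm high, standing; origin at the centre of its underside; leave alone
- screwdriver: screwdriver with a red handle, about 200 mm long, lying flat, pointing along its x; leave alone
- screw_jar: small amber jar with black lid, 44 mm across, 50 mm high, standing; origin at the centre of its underside; leave alone

How it is judged (in metres and radians):
On the way, in this order (a step that is already met when the one before it is completed fails the run):
1. the treadle is pressed down to its stop, the tray still standing where it was (value of joint treadle above 0.185 rad and distance of grip from where it was at the start of the episode below 0.03 m), for 0.2 s.
2. the treadle has sprung back up (value of joint treadle below 0.03 rad), for 0.1 s.
3. the tray is lifted clear of the bench with the ball in its pocket (height (world z) of tray above 0.05 m and distance between ball_center and pocket below 0.02 m), for 0.2 s.
At the end, for the whole second after the job is handed in: Held in the gripper: tray still (under 0.03 m/s), level within 0.1 rad, pocket centre within 25 mm of the window centre seen from above, underside 70 to 130 mm above the window, touching no camera unit; ball within 20 mm of site pocket; treadle back up (horizontal distance between pocket and window below 0.025 m and z of tray_base in the frame of window between 0.07 and 0.13 m and angle between tray's own z axis and vertical below 0.1 rad and linear speed of tray below 0.03 m/s and angular speed of tray below 0.2 rad/s and distance between ball_center and pocket below 0.02 m and contact force between the fingers and tray above 1.5 N and contact force between tray and camera_unit below 0.1 N and value of joint treadle below 0.03 rad); the arm keeps its last pose, push and grip.
It fails at once if the tray is tipped more than 0.35 rad (angle between tray's own z axis and vertical above 0.35 rad).
It fails at once if the ball leaves its pocket (distance between ball_center and pocket above 0.025 m).
It fails at once if another thing on the bench is moved by more than 20 mm (distance of any of multimeter, flux_bottle, solder_spool, screwdriver, board_case from where it was at the start of the episode above 0.02 m).
It also fails if it takes over 53 s, if anything falls off the work surface, if the arm or the gripper's body presses on something with over 40 N, if the wrist force passes 120 N, or if a joint passes its speed limit or range.

## Working session

There is one attempt and no reset: what is moved stays moved. The work goes in short steps, Python scripts to look and compute and a shell command to move; the robot and the scene stay as the last step left them, time stands still between calls to the robot, and variables do not carry over. Pictures are saved under pics/ and viewed, at most 10 in all, crops included, and the job is handed in when it is done.

```bash
mkdir -p pics; cat > h.py <<'E'
import numpy as np, cv2
from rig import bot, cams, models
def w(cam,px,z=None,depth=None):
    c=cams.calibration(cam);K=np.array(c["mtx"]);R=np.array(c["R"]);t=np.array(c["t"])
    n=cv2.undistortPoints(np.array([[px]],float),K,np.array(c["dist_coeffs"]))[0,0]
    d=R.T@np.array([n[0],n[1],1]);o=-R.T@t
    s=depth if depth is not None else (z-o[2])/d[2]
    return o+s*d
E
python3 - <<'E'
from h import *
s=bot.read_state();print({k:np.round(s[k],3).tolist() for k in s})
D={}
for n in("top","side"):
    p,d=cams.capture(n);cv2.imwrite(f"pics/{n}0.png",p);D[n]=d
    c=cams.calibration(n);print(n,np.round(-np.array(c["R"]).T@c["t"],3))
    np.save(n+"0.npy",d)
for q in["treadle_press","grip","pocket","ball_center","window","tray","camera_unit","flux_bottle","solder_spool","screwdriver","screw_jar"]:
    for n in("top","side"):
        for r in models.tip_of(q,n)[:2]:
            px=r["position"];dd=D[n][int(min(419,max(0,px[1]))),int(min(559,max(0,px[0])))]
            print(q,n,np.round(px,1),round(r["conf"],2),np.round(w(n,px,depth=dd),3))
E
```

```text
{'time_s': 0.0, 'joint_positions': [-83.909, 30.278, 82.155, 0.001, 67.688, -10.228], 'qvel': [-0.027, -0.068, -0.011, 0.07, 0.159, 0.05], 'tau': [-0.001, -44.004, -17.659, 0.063, 0.058, -0.0], 'position': [0.176, -0.599, 0.247], 'tcp_rot': [[0.96, 0.281, -0.0], [0.281, -0.96, 0.002], [0.0, -0.002, -1.0]], 'force': [-0.524, -0.754, -0.136], 'moment': [0.033, -0.048, -0.043], 'grasp_force': 0.0, 'opening': 1.002}
top [0.475 0.017 1.279]
side [0.491 0.572 0.713]
treadle_press top [294.3 230.2] 0.95 [0.515 0.006 0.06 ]
treadle_press side [308.4 217.5] 0.7 [0.508 0.015 0.06 ]
treadle_press side [312.8 147.1] 0.42 [ 0.516 -0.223  0.038]
grip top [186.2 220.2] 0.63 [0.54  0.263 0.072]
grip side [276.3 334.4] 0.93 [0.537 0.272 0.074]
pocket top [191.6 239.6] 0.57 [0.495 0.256 0.035]
pocket side [305.  341.8] 0.64 [0.492 0.261 0.035]
pocket side [316.2 129.4] 0.44 [ 0.513 -0.281  0.046]
ball_center top [192.2 242.4] 0.68 [0.488 0.255 0.036]
ball_center side [307.9 346.7] 0.82 [0.486 0.268 0.031]
ball_center side [317.4 129.9] 0.72 [ 0.51  -0.286  0.041]
window top [409.2 229.2] 0.82 [ 0.515 
[... 290 characters left out ...]
0.33 [0.49  0.264 0.034]
camera_unit top [407.5 229. ] 0.7 [ 0.516 -0.266  0.045]
camera_unit side [312.6 147.2] 0.71 [ 0.517 -0.222  0.038]
camera_unit side [307.1 344.4] 0.52 [0.488 0.266 0.036]
flux_bottle top [343. 142.] 0.57 [ 0.723 -0.111  0.079]
flux_bottle side [213.3 182.2] 0.79 [ 0.73  -0.098  0.018]
solder_spool top [236.9 147.3] 0.58 [0.72  0.145 0.042]
solder_spool side [182.8 281.3] 0.95 [0.72  0.177 0.042]
screwdriver top [283.8 298.7] 0.87 [0.349 0.033 0.012]
screwdriver top [196.7 243. ] 0.34 [0.487 0.245 0.029]
screwdriver side [181.7 279.9] 0.33 [0.723 0.174 0.041]
screw_jar top [305.4 149.9] 0.57 [ 0.711 -0.023  0.048]
screw_jar side [212.1 217.9] 0.98 [0.708 0.005 0.018]
```

View pics/top0.png

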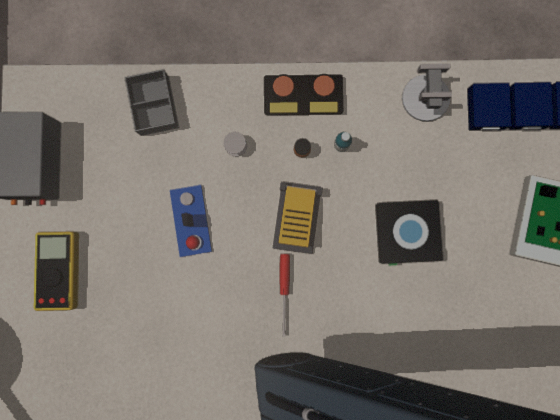

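View pics/side0.png

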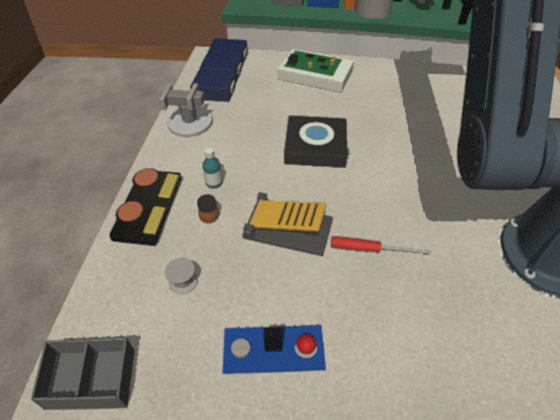

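The top view shows the tray at about (191,221) with the ball at (193,242), the treadle at (298,217) with its knobbed hinge at the far end, the window at (411,231), the screwdriver at (285,290) and the jar at (303,148). I'll segment these for exact poses.

```bash
python3 - <<'E'
from h import *
p=cv2.imread("pics/top0.png");d=np.load("top0.npy");hsv=cv2.cvtColor(p,cv2.COLOR_BGR2HSV)
def seg(lo,hi,box,cl=5):
    m=cv2.inRange(hsv,np.array(lo),np.array(hi));b=np.zeros_like(m);x0,y0,x1,y1=box;b[y0:y1,x0:x1]=255
    return cv2.morphologyEx(m&b,cv2.MORPH_CLOSE,np.ones((cl,cl)))
def pts(m): v,u=np.nonzero(m);return u,v
m=seg((15,130,90),(35,255,255),(265,175,330,260),9);u,v=pts(m)
P=np.array([w("top",(a,b),depth=d[b,a]) for a,b in zip(u,v)])
A=np.c_[P[:,:2],np.ones(len(P))];print("plane",np.linalg.lstsq(A,P[:,2],rcond=None)[0])
box=cv2.boxPoints(cv2.minAreaRect(np.c_[u,v].astype(np.float32)))
print("plate",[np.round(w("top",q,z=.05),3).tolist() for q in box], box.round(1).tolist())
m=seg((100,120,50),(130,255,255),(160,175,225,265),15);u,v=pts(m)
box=cv2.boxPoints(cv2.minAreaRect(np.c_[u,v].astype(np.float32)))
W=np.array([w("top",q,z=.009) for q in box]);print("tray",W.round(3).tolist(),W.mean(0).round(4),np.linalg.norm(np.diff(W,axis=0),axis=1))
m=seg((0,0,0),(180,255,60),(176,205,212,235),1);u,v=pts(m)
k=[(a,b) for a,b in zip(u,v) if w("top",(a,b),depth=d[b,a])[2]>.06]
if k: print("grip top",len(k),w("top",np.mean(k,0),z=.075),np.min(k,0),np.max(k,0))
m=seg((0,150,60),(10,255,255),(180,230,205,255),3);u,v=pts(m);print("ball",len(u),w("top",(u.mean(),v.mean()),z=.022))
m=seg((0,0,140),(180,70,255),(385,205,436,255),25);u,v=pts(m);print("ring",len(u),w("top",(u.mean(),v.mean()),z=.044))
m=seg((90,70,60),(120,255,255),(395,215,427,247),5);u,v=pts(m);print("glass",len(u),w("top",(u.mean(),v.mean()),z=.044))
# side
s=cv2.imread("pics/side0.png");hs=cv2.cvtColor(s,cv2.COLOR_BGR2HSV)
m=cv2.inRange(hs,np.array((90,60,60)),np.array((125,255,255)));m[:115]=0;m[155:]=0;m[:,:295]=0;m[:,340:]=0;u,v=pts(m);print("glass side",len(u),w("side",(u.mean(),v.mean()),z=.044))
ds=np.load("side0.npy")
G=[w("side",(a,b),depth=ds[b,a]) for a in range(258,290) for b in range(318,355) if s[b,a].max()<60]
G=np.array([g for g in G if g[2]>.068]);print("grip side",len(G),G.mean(0),G.min(0),G.max(0))
E
```

```text
plane [-0.47333059  0.1539046   0.31599134]
plate [[0.486, 0.046, 0.05], [0.623, 0.025, 0.05], [0.612, -0.047, 0.05], [0.475, -0.026, 0.05]] [[277.8999938964844, 242.39999389648438], [286.0, 185.6999969482422], [315.8999938964844, 190.0], [307.79998779296875, 246.6999969482422]]
tray [[0.619, 0.317, 0.009], [0.631, 0.24, 0.009], [0.467, 0.214, 0.009], [0.456, 0.29, 0.009]] [0.5431 0.2654 0.009 ] [0.07768038 0.16605894 0.07680678]
grip top 77 [0.54282524 0.26352824 0.075     ] [182 213] [189 225]
ball 78 [0.48886106 0.26081172 0.022     ]
ring 907 [ 0.51100019 -0.27254501  0.044     ]
glass 379 [ 0.51078013 -0.27311935  0.044     ]
glass side 226 [ 0.51143032 -0.27194364  0.044     ]
grip side 175 [0.54212764 0.27300945 0.08484726] [0.49092012 0.25822652 0.06822125] [0.55786965 0.57233236 0.71348947]
```

```bash
python3 -m handwheel '[[0.01,0.02,0,0,0,0],[0.03,0.055,0,0,0,0],[0.05,0.09,0,0,0,0],[0.07,0.127,0,0,0,0],[0.09,0.163,0,0,0,0],[0.11,0.2,0,0,0,0],[0.13,0.236,0,0,0,0],[0.14,0.255,0,0,0,0]]' -1 && python3 -m handwheel '[[0.02,0.036,0,0,0,-0.01],[0.04,0.073,0,0,0,-0.02],[0.06,0.11,0,0,0,-0.03],[0.08,0.146,0,0,0,-0.04],[0.1,0.182,0,0,0,-0.05],[0.12,0.22,0,0,0,-0.06],[0.14,0.256,0,0,0,-0.064],[0.15,0.274,0,0,0,-0.064]]'
python3 -m handwheel '[[0.01,0.02,-0.02,0,0,0],[0.02,0.04,-0.04,0,0,0],[0.03,0.06,-0.06,0,0,0],[0.042,0.077,-0.08,0,0,0],[0.042,0.077,-0.1,0,0,0],[0.042,0.077,-0.115,0,0,0],[0.042,0.077,-0.125,0,0,0],[0.042,0.077,-0.125,0,0,0]]'
```

```text
time_s: 1.87
position: [0.3164, -0.3402, 0.2475]
tcp_rot: [[0.959, 0.283, -0.0], [0.283, -0.959, 0.003], [0.001, -0.003, -1.0]]
force: [-0.5, 0.5, -0.3]
opening: 0.476
grasp_force: 0.0
time_s: 2.53
position: [0.467, -0.0672, 0.2479]
tcp_rot: [[0.987, 0.159, 0.002], [0.159, -0.987, 0.001], [0.002, -0.001, -1.0]]
force: [0.6, -1.0, -0.5]
opening: 0.01
grasp_force: 0.0
time_s: 3.2
position: [0.5065, 0.0065, 0.1208]
tcp_rot: [[0.988, 0.156, -0.004], [0.156, -0.988, 0.001], [-0.004, -0.001, -1.0]]
force: [-0.3, 0.9, -0.4]
opening: 0.004
grasp_force: 0.0
```

```bash
python3 -m handwheel '[[0.001,0,-0.01,0,0,0],[0.001,0,-0.02,0,0,0],[0.001,0,-0.03,0,0,0],[0.001,0,-0.036,0,0,0],[0.001,0,-0.042,0,0,0],[0.001,0,-0.048,0,0,0],[0.001,0,-0.053,0,0,0],[0.001,0,-0.057,0,0,0]]'
```

```text
time_s: 3.87
position: [0.507, 0.0064, 0.0651]
tcp_rot: [[0.988, 0.156, -0.004], [0.156, -0.988, 0.0], [-0.003, -0.001, -1.0]]
force: [-4.1, -1.0, 5.6]
opening: 0.006
grasp_force: 3.0
```

```bash
python3 -m handwheel '[[0,0,-0.001,0,0,0],[0,0,-0.002,0,0,0],[0,0,-0.003,0,0,0],[0,0,-0.004,0,0,0],[0,0,-0.004,0,0,0],[0,0,-0.004,0,0,0],[0,0,-0.004,0,0,0],[0,0,-0.004,0,0,0]]'
```

```text
time_s: 4.53
position: [0.5068, 0.0064, 0.0625]
tcp_rot: [[0.988, 0.157, -0.003], [0.157, -0.988, 0.0], [-0.003, -0.001, -1.0]]
force: [-5.1, 0.0, 14.6]
opening: -0.001
grasp_force: 7.0
```

```bash
python3 -m handwheel '[[0,0,-0.001,0,0,0],[0,0,-0.002,0,0,0],[0,0,-0.003,0,0,0],[0,0,-0.003,0,0,0],[0,0,-0.003,0,0,0],[0,0,-0.003,0,0,0],[0,0,-0.003,0,0,0],[0,0,-0.003,0,0,0]]'; python3 -c "
from h import *
p,_=cams.capture('side');cv2.imwrite('pics/press.png',cv2.resize(p[160:290,200:440],None,fx=3,fy=3))"
```

```text
time_s: 5.2
position: [0.5068, 0.0064, 0.0617]
tcp_rot: [[0.988, 0.157, -0.002], [0.157, -0.988, -0.0], [-0.002, -0.0, -1.0]]
force: [-8.7, -0.5, 34.4]
opening: 0.005
grasp_force: 16.3
```

View pics/press.png

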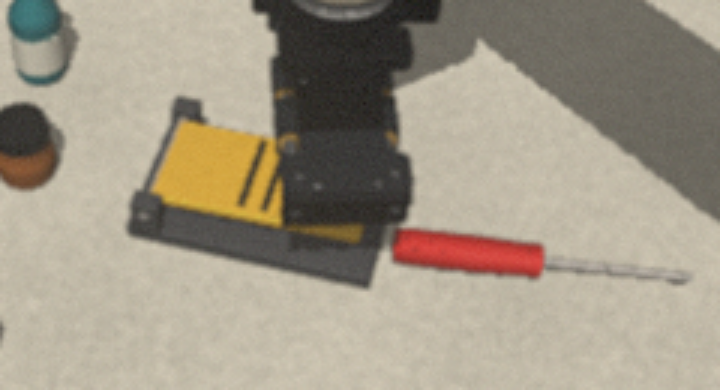

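The plate is flat on its base and the force climbed from 15 to 34 N over 0.8 mm, so it is on the stop. Now I'll release it and move to the tray.

```bash
python3 -m handwheel '[[0,0,0.01,0,0,0],[0,0,0.03,0,0,0],[0,0,0.05,0,0,0],[0,0,0.08,0,0,0],[0,0,0.11,0,0,0],[0,0,0.13,0,0,0],[0,0,0.14,0,0,0],[0,0,0.14,0,0,0]]' && python3 -m handwheel '[[0.004,0.03,0,0,0,0],[0.008,0.065,0,0,0,0],[0.013,0.1,0,0,0,0],[0.018,0.14,0,0,0,0],[0.023,0.18,0,0,0,0],[0.028,0.22,0,0,0,0],[0.033,0.25,0,0,0,0],[0.034,0.259,0,0,0,0]]' 1
python3 - <<'E'
from h import *
p,d=cams.capture("top");cv2.imwrite("pics/t2.png",cv2.resize(p[150:280,120:360],None,fx=3,fy=3))
s,d=cams.capture("side");cv2.imwrite("pics/s2.png",cv2.resize(s[190:390,180:380],None,fx=3,fy=3))
E
```

```text
time_s: 5.92
position: [0.511, 0.0059, 0.2011]
tcp_rot: [[0.988, 0.156, 0.008], [0.156, -0.988, -0.001], [0.007, 0.003, -1.0]]
force: [-0.4, -0.4, 0.3]
opening: 0.006
grasp_force: 0.0
time_s: 6.58
position: [0.543, 0.2698, 0.1971]
tcp_rot: [[0.987, 0.16, 0.001], [0.16, -0.987, 0.002], [0.001, -0.002, -1.0]]
force: [0.3, -0.1, 0.2]
opening: 0.529
grasp_force: 0.0
```

View pics/s2.png

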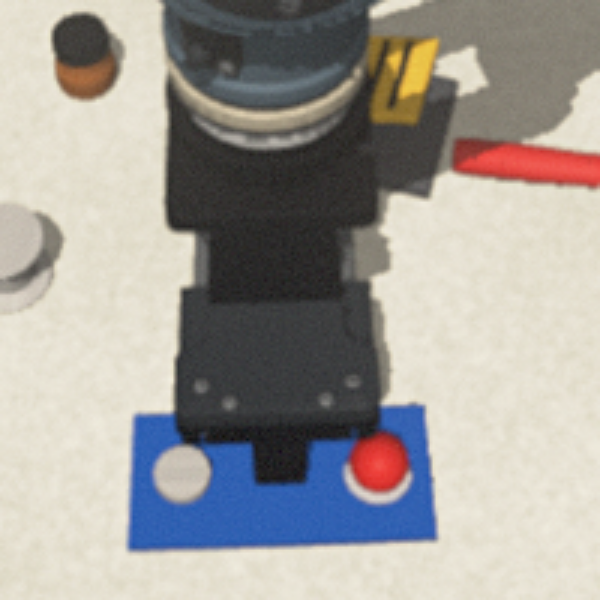

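Treadle is up again and the gripper is centred above the grip. Descending.

```bash
python3 -m handwheel '[[0,0,0,0,0,0],[0,0,-0.015,0,0,0],[0,0,-0.035,0,0,0],[0,0,-0.06,0,0,0],[0,0,-0.075,0,0,0],[0,0,-0.085,0,0,0],[0,0,-0.09,0,0,0],[0,0,-0.09,0,0,0]]'
python3 - <<'E'
from h import *
s,d=cams.capture("side")
for q in("grip","pocket"):print(q,[(np.round(r["position"],1),round(r["conf"],2),w("side",r["position"],z=.052 if q=="grip" else .02).round(4)) for r in models.tip_of(q,"side")[:2]])
cv2.imwrite("pics/s3.png",cv2.resize(s[270:390,200:360],None,fx=5,fy=5))
st=bot.read_state();print(st["position"])
E
```

```text
time_s: 7.35
position: [0.5422, 0.2637, 0.1076]
tcp_rot: [[0.988, 0.154, -0.002], [0.154, -0.988, -0.001], [-0.002, 0.0, -1.0]]
force: [-0.8, -0.4, 0.4]
opening: 0.995
grasp_force: 0.0
grip []
pocket [(array([308. , 345.9]), 0.64, array([0.486 , 0.2611, 0.02  ]))]
[0.54350272 0.26499721 0.10955585]
```

View pics/s3.png

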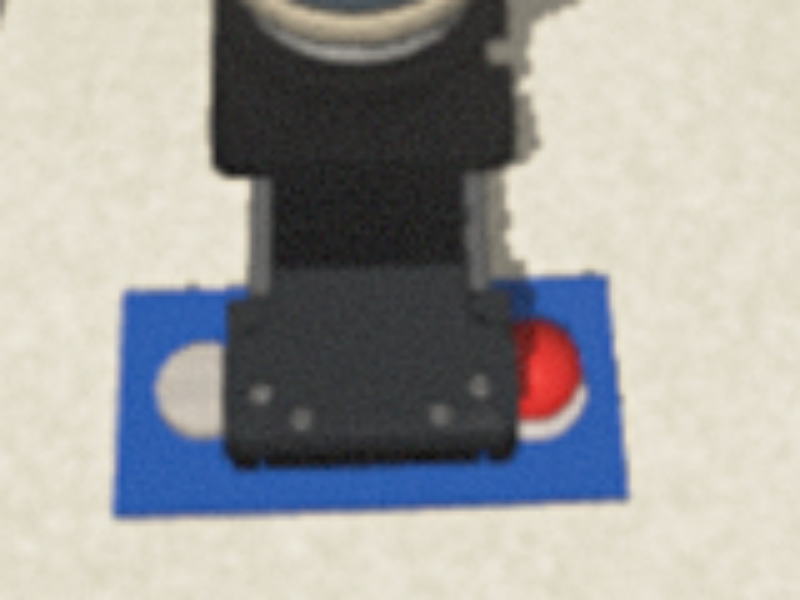

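```bash
python3 -m handwheel '[[-0.001,0,-0.006,0,0,0],[-0.001,0,-0.014,0,0,0],[-0.001,0,-0.022,0,0,0],[-0.001,0,-0.03,0,0,0],[-0.001,0,-0.038,0,0,0],[-0.001,0,-0.045,0,0,0],[-0.001,0,-0.049,0,0,0],[-0.001,0,-0.049,0,0,0]]' && python3 -m handwheel '[[0,0,0,0,0,0],[0,0,0,0,0,0],[0,0,0,0,0,0],[0,0,0,0,0,0],[0,0,0,0,0,0],[0,0,0,0,0,0],[0,0,0,0,0,0],[0,0,0,0,0,0]]' -0.5 && python3 -m handwheel '[[0,0,0,0,0,0],[0,0,0,0,0,0],[0,0,0,0,0,0],[0,0,0,0,0,0],[0,0,0,0,0,0],[0,0,0,0,0,0],[0,0,0,0,0,0],[0,0,0,0,0,0]]' -1
```

```text
time_s: 8.17
position: [0.5408, 0.265, 0.0581]
tcp_rot: [[0.988, 0.156, -0.002], [0.156, -0.988, -0.001], [-0.003, 0.0, -1.0]]
force: [-0.8, 0.0, 0.0]
opening: 0.998
grasp_force: 0.0
time_s: 8.83
position: [0.5417, 0.2652, 0.0597]
tcp_rot: [[0.988, 0.156, 0.0], [0.156, -0.988, 0.0], [0.0, -0.0, -1.0]]
force: [-0.6, 0.1, 0.1]
opening: 0.481
grasp_force: 0.0
time_s: 9.5
position: [0.5416, 0.2652, 0.0595]
tcp_rot: [[0.988, 0.156, -0.0], [0.156, -0.988, -0.0], [-0.0, 0.0, -1.0]]
force: [-0.4, -0.2, -0.2]
opening: 0.16
grasp_force: 30.0
```

```bash
python3 -m handwheel '[[0,0,0.001,0,0,0],[0,0,0.003,0,0,0],[0,0,0.006,0,0,0],[0,0,0.01,0,0,0],[0,0,0.015,0,0,0],[0,0,0.02,0,0,0],[0,0,0.026,0,0,0],[0,0,0.032,0,0,0]]' && python3 -m handwheel '[[0,0,0.006,0,0,0],[0,0,0.012,0,0,0],[0,0,0.018,0,0,0],[0,0,0.024,0,0,0],[0,0,0.03,0,0,0],[0,0,0.036,0,0,0],[0,0,0.042,0,0,0],[0,0,0.048,0,0,0]]' && python3 -m handwheel '[[0,0,0.006,0,0,0],[0,0,0.012,0,0,0],[0,0,0.018,0,0,0],[0,0,0.024,0,0,0],[0,0,0.029,0,0,0],[0,0,0.033,0,0,0],[0,0,0.036,0,0,0],[0,0,0.037,0,0,0]]' && python3 -m handwheel '[[0,0,0.004,0,0,0],[0,0,0.01,0,0,0],[0,0,0.016,0,0,0],[0,0,0.021,0,0,0],[0,0,0.025,0,0,0],[0,0,0.027,0,0,0],[0,0,0.028,0,0,0],[0,0,0.028,0,0,0]]'
python3 - <<'E'
from h import *
s,d=cams.capture("side");cv2.imwrite("pics/s4.png",s)
E
```

```text
time_s: 10.17
position: [0.5417, 0.2652, 0.0923]
tcp_rot: [[0.988, 0.156, 0.0], [0.156, -0.988, 0.0], [0.0, -0.0, -1.0]]
force: [1.3, -0.5, -3.1]
opening: 0.159
grasp_force: 30.0
time_s: 10.83
position: [0.5416, 0.2652, 0.1401]
tcp_rot: [[0.988, 0.156, -0.0], [0.156, -0.988, 0.0], [-0.0, -0.0, -1.0]]
force: [0.1, -0.7, -2.4]
opening: 0.157
grasp_force: 30.0
time_s: 11.5
position: [0.5419, 0.2653, 0.1772]
tcp_rot: [[0.988, 0.156, 0.001], [0.156, -0.988, 0.0], [0.001, -0.0, -1.0]]
force: [-0.4, 0.3, -2.1]
opening: 0.16
grasp_force: 30.0
time_s: 12.17
position: [0.5417, 0.2652, 0.2049]
tcp_rot: [[0.988, 0.156, 0.0], [0.156, -0.988, 0.0], [0.0, -0.0, -1.0]]
force: [0.3, -0.0, -2.5]
opening: 0.155
grasp_force: 30.0
```

View pics/s4.png

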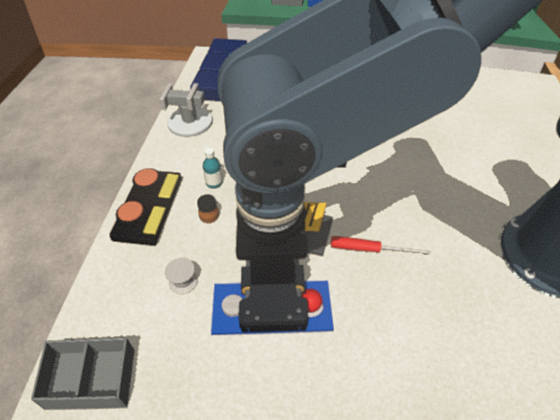

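The tray is level and the ball is in its pocket at about (312,300). I'll carry it smoothly over.

```bash
B='x'; python3 -m handwheel '[[0,-0.001,0,0,0,0],[0,-0.0035,0,0,0,0],[0,-0.008,0,0,0,0],[0.001,-0.0145,0,0,0,0],[0.001,-0.023,0,0,0,0],[0.002,-0.0335,0,0,0,0],[0.002,-0.0455,0,0,0,0],[0.003,-0.058,0,0,0,0]]' && python3 -m handwheel '[[0.0005,-0.0125,0,0,0,0],[0.001,-0.025,0,0,0,0],[0.0015,-0.0375,0,0,0,0],[0.002,-0.05,0,0,0,0],[0.0025,-0.0625,0,0,0,0],[0.003,-0.075,0,0,0,0],[0.0035,-0.0875,0,0,0,0],[0.004,-0.1,0,0,0,0]]' && python3 -m handwheel '[[0.0005,-0.0125,0,0,0,0],[0.001,-0.025,0,0,0,0],[0.0015,-0.0375,0,0,0,0],[0.002,-0.05,0,0,0,0],[0.0025,-0.0625,0,0,0,0],[0.003,-0.075,0,0,0,0],[0.0035,-0.0875,0,0,0,0],[0.004,-0.1,0,0,0,0]]' | head -2 && python3 -m handwheel '[[0.0005,-0.0125,0,0,0,0],[0.001,-0.025,0,0,0,0],[0.0015,-0.0375,0,0,0,0],[0.002,-0.05,0,0,0,0],[0.0025,-0.0625,0,0,0,0],[0.003,-0.075,0,0,0,0],[0.0035,-0.0875,0,0,0,0],[0.004,-0.1,0,0,0,0]]' | head -2 && python3 -m handwheel '[[0.0005,-0.0125,0,0,0,0],[0.001,-0.025,0,0,0,0],[0.0015,-0.0375,0,0,0,0],[0.002,-0.05,0,0,0,0],[0.0025,-0.0625,0,0,0,0],[0.003,-0.075,0,0,0,0],[0.0035,-0.0875,0,0,0,0],[0.004,-0.1,0,0,0,0]]' | head -2 && python3 -m handwheel '[[0.001,-0.0125,0,0,0,0],[0.002,-0.0245,0,0,0,0],[0.003,-0.0355,0,0,0,0],[0.004,-0.0445,0,0,0,0],[0.005,-0.0515,0,0,0,0],[0.005,-0.0565,0,0,0,0],[0.005,-0.0595,0,0,0,0],[0.005,-0.061,0,0,0,0]]' && python3 -m handwheel '[[0,-0.001,0,0,0,0],[0,-0.003,0,0,0,0],[0,-0.005,0,0,0,0],[0,-0.007,0,0,0,0],[0,-0.0085,0,0,0,0],[0,-0.0095,0,0,0,0],[0,-0.01,0,0,0,0],[0,-0.01,0,0,0,0]]'
python3 - <<'E'
from h import *
for n in("side","top"):
    s,d=cams.capture(n);cv2.imwrite(f"pics/{n}5.png",s)
    for q,z in(("pocket",.165),("ball_center",.165)):print(n,q,[(np.round(r["position"],1),round(r["conf"],2),w(n,r["position"],z=z).round(4)) for r in models.tip_of(q,n)[:2]])
E
```

```text
time_s: 12.88
position: [0.5445, 0.2057, 0.2045]
tcp_rot: [[0.988, 0.156, -0.0], [0.156, -0.988, -0.0], [-0.0, 0.0, -1.0]]
force: [-0.2, -0.2, -2.1]
opening: 0.162
grasp_force: 30.0
time_s: 13.55
position: [0.5487, 0.1059, 0.2046]
tcp_rot: [[0.988, 0.156, 0.0], [0.156, -0.988, -0.0], [0.0, 0.0, -1.0]]
force: [0.3, 0.8, -2.4]
opening: 0.155
grasp_force: 30.0
time_s: 14.22
position: [0.5527, 0.0059, 0.2045]
time_s: 14.88
position: [0.5566, -0.0941, 0.2045]
time_s: 15.55
position: [0.5606, -0.194, 0.2045]
time_s: 16.22
position: [0.5655, -0.254, 0.2044]
tcp_rot: [[0.988, 0.156, -0.0], [0.156, -0.988, 0.0], [-0.0, -0.0, -1.0]]
force: [0.4, -0.3, -3.0]
opening: 0.157
grasp_force: 30.0
time_s: 16.88
position: [0.5656, -0.2639, 0.2046]
tcp_rot: [[0.988, 0.156, -0.0], [0.156, -0.988, -0.0], [-0.0, 0.0, -1.0]]
force: [-1.1, -0.0, -1.8]
opening: 0.162
grasp_force: 30.0
side pocket [(array([317.7,  92.7]), 0.77, array([ 0.5143, -0.2598,  0.165 ]))]
side ball_center [(array([182.3, 280.5]), 0.54, array([0.6788, 0.2483, 0.165 ])), (array([320.3,  91. ]), 0.48, array([ 0.509 , -0.2673,  0.165 ]))]
top pocket [(array([422. , 226.8]), 0.89, array([ 0.5166, -0.2699,  0.165 ]))]
top ball_center []
```

View pics/side5.png

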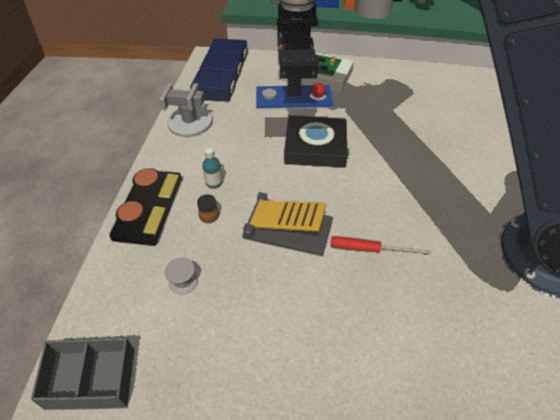

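View pics/top5.png

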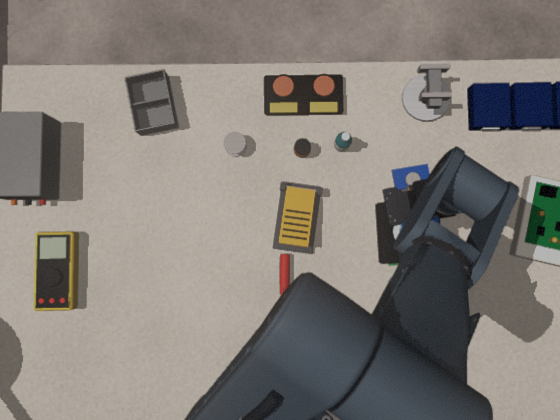

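The tray is level with the ball at (319,90). The pocket is about (0.511, -0.272), over the window at (0.511, -0.272), with the underside about 0.10 m above the glass. The treadle is up and the other things are where they were.

```bash
python3 -c "
from rig import bot
print(bot.hand_in())"
```

```text
the job is handed in; nothing more can be done
None
```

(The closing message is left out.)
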